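# Issue the round test block from the dial magazine

## Task

Issue the round steel test block from the dial magazine: turn the black knob until the pocket with the block sits squarely over the trap at the low front of the sloping deck, then push the thumb lever right down so that the trap tips and the block falls into the catch tray, and let the lever come back up. The spur gear stays in its pocket, and the oil bottle, brass bush and stepped shaft standing round the magazine are left where they are.

Things in the scene. Friction and masses are not known exactly. Their poses are not given: they have to be found in the camera images.
- dial_knob (a point): Round ribbed black knob, 50 mm diameter, 26 to 60 mm above the deck (under it a 62 mm boss, 20 mm above the deck), on the hub of the slotted aluminium dial (turns either way against 0.2 to 0.7 Nm, stays where left). The point is on the dial's axis, 45 mm above the deck; its z is that axis, out of the deck, leaning 30 degrees from vertical to the front. The frame turns with the dial.
- drop_hole (a point): Point where the block's centre must be: over the dark flush trap plate (71 mm wide, running from under the hub to the lip) at the lowest, front place of the dial, 82 mm from its axis, 7.5 mm above the deck. Axes: those of the magazine (z up, x to its back, y to its left), not sloped. The block has 5 mm to spare in the hole to left and right; it slides off once the trap is open past about 0.6.
- block_center (a point): Centre of the plain round steel test block, 60 mm diameter, 15 mm high, 0.33 kg, lying flat on the sloping deck in one of the dial's five U-shaped slots (64 mm wide, open to the rim, 72 degrees apart; dial 14.5 mm high, rim radius 109 mm), about 82 mm from the axis, at the left or the right of the trap.
- gear_center (a point): Centre of the dark spur gear with a boss, 56 mm diameter, 24 mm high, in another slot of the dial, about 82 mm from the axis.
- trap (a joint): Angle of the trap flap and its lever: 0 = shut, flush with the deck; 0.92 = fully open. A spring shuts it; the lever pad takes 2 to 5 N to start and about 8 N to hold fully down.
- lever_pad (a point): Middle of the upper face of the black thumb pad (46 x 34 mm, 8 mm thick) at the end of the trap lever, outside the right-hand side (-y) of the magazine. The lever points to the front (-x), 26 degrees upward when shut, and its pad swings straight down about 80 mm to 26 degrees downward when fully open, about a cross shaft that lies, when shut, 79 mm behind this point and 43 mm below it.
- catch_tray (a point): Middle of the rubber floor of the open catch tray under the trap, inside 211 x 128 mm (x, y), walls 20 mm high in front and 32 mm at the sides; the rear two thirds of the floor slope up at 18 degrees. Axes: those of the magazine.
- oil_bottle_mid (a point): Middle of a small oil bottle, 48 mm diameter, 138 mm high, standing left of the magazine.
- bush_mid (a point): Middle of a flanged brass bush, 48 mm diameter, 30 mm high, standing right of the magazine.
- shaft_mid (a point): Middle of a stepped steel shaft, 32 mm diameter, 90 mm high, standing left of the magazine near its front.
Things that resemble listed ones, but are neither listed nor needed, are in the scene too. Leave any red or turquoise look-alike of the part that bears block_center alone.

How it is judged:
By the outcome, as a careful person would: the job done as asked, in the order asked, and still so for the second after the job is handed in, with the robot touching nothing.
It also fails if it takes over 61 s, if anything falls off the work surface, if the arm or the gripper's body presses on something with over 40 N, if the wrist force passes 120 N, or if a joint passes its speed limit or range.

## Robot

A 6-joint arm with a two-finger parallel gripper is mounted at the origin on a cart in front of the work surface, level with it; the furniture and walls round the work are solid. World frame = base frame: x ahead of the robot, y to its left, z up, the work surface at z = 0. Lengths are in m, angles in rad, forces in N, time in s.
With the tool pointing down it reaches from about 0.25 to 0.725 m from the base axis. Payload 4 kg.
Tool frame: the origin (TCP) lies where the fingers leave the gripper's body, on its centre line; the fingertips stand 73 mm ahead of it and the grasp point (between the pads) lies 54 mm ahead of it (bot.tips_ahead is the z of the fingertips in the tool frame, in m); z points along the fingers, y is the direction in which the jaws open and shut (so a half turn about z gives the same grasp; the last joint's range is limited). The gripper opens to 85 mm and grips with 20 to 120 N. Pads are 22 mm wide; open, the fingers measure 114 mm over their backs; the gripper's body (76 mm by 85 mm) begins 54 mm behind the grasp point. The pads swing forward as they close: fully open they stand 13 mm farther back than shut.
Start: joints at [1.277, 0.241, 0.005, 1.335, 0, 1.571], TCP at [0.145, 0.479, 0.304] pointing down, gripper open.
Joint ranges: [-2.72, 2.72], [-1.05, 1.87], [-1.09, 1.28], [-1.99, 2.15], [-1.42, 1.44], [-3.14, 3.14]. Speed limits (rad/s): [2.79, 2.79, 3.14, 3.14, 3.14, 3.14].

## Interface

Orientations are given as a unit quaternion [x, y, z, w].
In Python, from workcell import readout, camera, get_calibration, order, bot gives the robot as it stands.
- The arm moves only by the tool send_rows, never from a script. Its argument "moves" is a list of rows, each a list of 3 entries, a list of its own where there are three numbers: the shift along the tool's x, y, z in mm, then the turn, a rotation vector about the tool's x, y, z in rad, then the finger opening in mm, from 0 to 85.4. In form: [[[dx, dy, dz], [ax, ay, az], grip], ...]. A call has 1 to 12 rows; each row is the pose to reach, as a shift and turn from the pose measured when the call began, along the tool's axes at that moment; what a row does not reach only later rows make up. A row lasts 1/12 s, in which the tool goes at most 41.7 mm and 7.16 degrees, less where a joint would pass 70% of its speed; a pose out of reach is approached as far as the arm can. A call with a gripper value outside its range is refused whole. The fingers move at their own pace and stop on an object; the grip force is fixed at half the most. Time passes only in rows, so rows that repeat a pose let the fingers close. It gives the time, the measured TCP pose, the force and the opening at its end, in the units of the state.
- readout.get_obs(): the state, without advancing time (a new reading comes with each control period).
- camera(name): name is "scene" or "top" or "wrist"; returns the picture (480x640x3 uint8, red, green, blue); there is no depth.
- get_calibration(name): a dict with "fx", "fy", "cx", "cy" (pixels), "k1" (the pictures are not rectified: a ray, as slopes to the right and down, at radius r is drawn at 1 + k1 r^2 times it, then the intrinsics apply), "R" (3x3) and "t" (3): a world point X has camera coordinates R X + t. Camera axes: x right, y down, z forward; pixel columns grow to the right and rows downward; lengths in m; the calibration is good to about 2 mm. A picture is of the moment at which its call begins: read the wrist's pose just before it. get_calibration takes no time and is no camera call; for the wrist camera it gives the pose at the moment of the call.
- order.job_done(): hands the job in, once; it reports no verdict.
The state is a dict: "clock": time; "joint_pos": joint angles; "joint_vel": joint speeds; "tau": joint torques, N m; "eef_pos": TCP position; "tool_rot": TCP orientation; "ft_force": force on the tool from outside, world axes, zero at the start; "ft_torque": the same for the moment, N m; "grip_width": finger opening in m.
Only numpy, scipy, OpenCV 4.12 (cv2) and the standard library are available. Lean on these libraries where they do the work, as an engineer would, in place of code of your own. Each camera call takes 0.05 s, during which the arm holds its last target. There are 200 camera calls.

## Working session

There is one attempt and no reset: what is moved stays moved. The work goes in short steps, Python scripts to look and compute and a tool call to move; the robot and the scene stay as the last step left them, time stands still between calls to the robot, and variables do not carry over. Pictures are saved under pics/ and viewed, about 8 in all and at most 12, crops included, and the job is handed in when it is done.

Besides the shell and the picture viewer there is one more tool, called after ">>>" in YAML: its name, and indented under it one key for each argument. send_rows: Moves the arm, as the interface text tells. Its arguments: {"type":"object","properties":{"moves":{"type":"array","items":{"type":"array"}}},"required":["moves"]}

```bash
ls; mkdir -p pics
python3 - <<'E'
from workcell import readout,camera,get_calibration,bot
import cv2
print(readout.get_obs()); print(bot.tips_ahead)
for n in("scene","top"):
    cv2.imwrite(f"pics/{n}0.png",camera(n)[:,:,::-1]); print(n,get_calibration(n))
E
```

```text
pics
{'clock': 0.0, 'joint_pos': array([1.27697982e+00, 2.41397216e-01, 3.75101445e-03, 1.33517660e+00,
       2.56827090e-05, 1.57081695e+00]), 'joint_vel': array([ 0.00222736, -0.00010189, -0.00226895, -0.00197554,  0.00125543,
       -0.00015406]), 'tau': array([-1.21614779e-03, -3.72319865e+01,  2.52407777e+01,  1.71869964e-02,
       -6.72892065e-05, -1.48847846e-06]), 'eef_pos': array([0.144664  , 0.47813175, 0.30303088]), 'tool_rot': array([ 1.46390531e-01,  9.89226357e-01, -1.00044569e-03, -1.61010879e-04]), 'ft_force': array([-0.94478761, -0.37979526,  0.54455291]), 'ft_torque': array([-0.03642397,  0.02179483,  0.01730577]), 'grip_width': 0.08534321655789183}
0.0726
scene {'fx': 573.0943963945482, 'fy': 573.0943963945482, 'cx': 323.2850331193946, 'cy': 224.28166767237929, 'k1': -0.03257652778999404, 'R': array([[ 0.83549437, -0.54945933,  0.00660288],
       [-0.37184835, -0.57418881, -0.72940799],
       [ 0.40457133,  0.606961  , -0.68404707]]), 't': array([-0.4038589 ,  0.32840634,  0.90309367])}
top {'fx': 581.4327633678461, 'fy': 581.4327633678461, 'cx': 316.20539623679247, 'cy': 233.86724756713386, 'k1': -0.04238823887096725, 'R': array([[ 0.01312975, -0.99984809, -0.01146337],
       [-0.99126404, -0.01151064, -0.13138912],
       [ 0.13123721,  0.01308833, -0.99126459]]), 't': array([0.05791613, 0.55083578, 1.18418441])}
```

View pics/scene0.png

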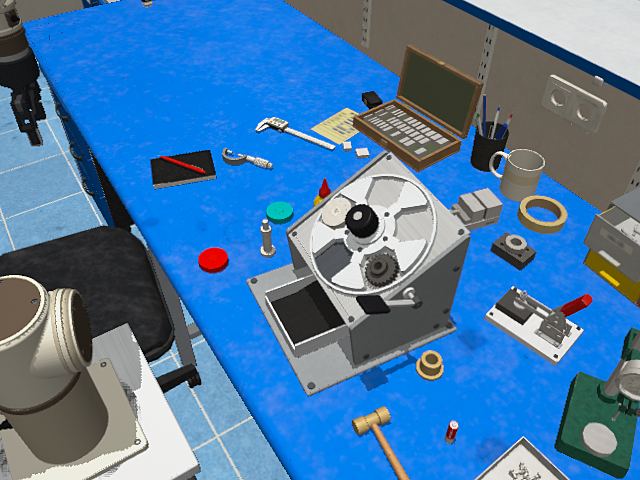

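View pics/top0.png

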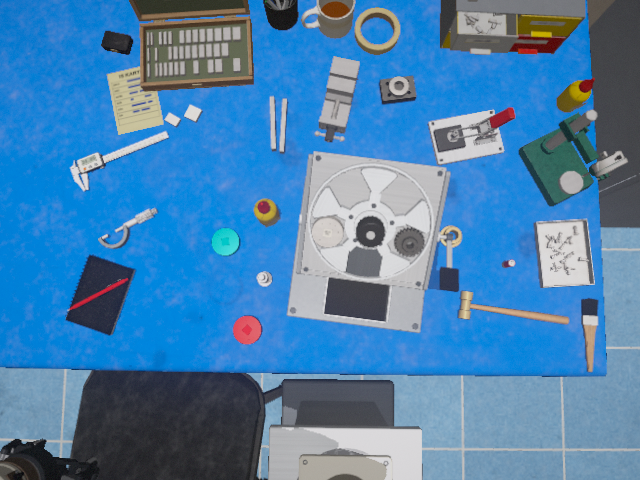

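Scene: magazine centre, block in the left slot (top ≈(328,232)), gear in the right slot (408,241), knob (370,231), lever pad (449,279), trap (363,262). I need closer crops to triangulate.

Run:
```python
import cv2
a=cv2.imread("pics/top0.png")[145:335,280:480]; b=cv2.imread("pics/scene0.png")[145:395,240:475]
cv2.imwrite("pics/topc.png",cv2.resize(a,None,fx=3,fy=3,interpolation=cv2.INTER_CUBIC))
cv2.imwrite("pics/scenec.png",cv2.resize(b,None,fx=2.4,fy=2.4,interpolation=cv2.INTER_CUBIC))
```

```text
(no output)
```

View pics/topc.png

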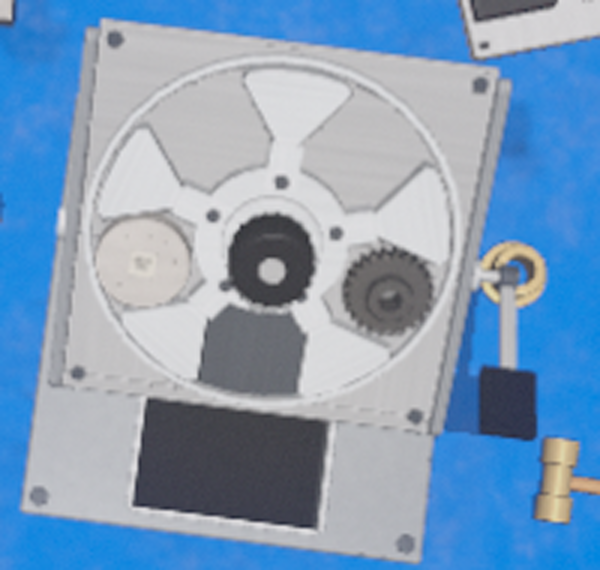

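View pics/scenec.png

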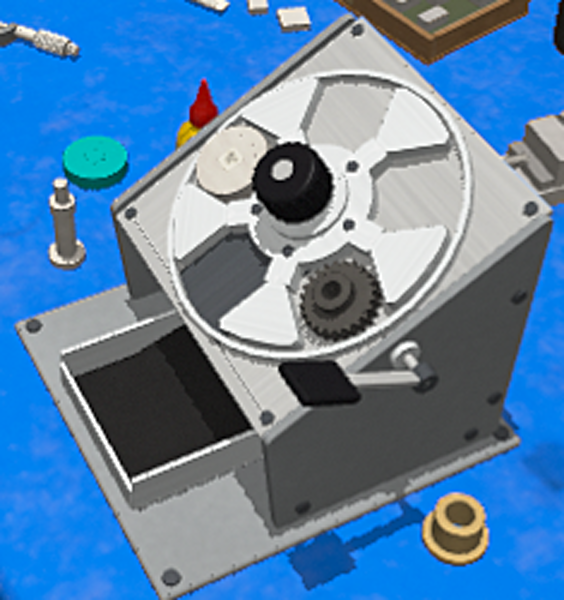

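Top crop: knob cap dot (271,271), block (143,262), gear (390,297), deck screws at (78,373),(415,416),(115,39),(481,85), pad (508,402). Scene crop: dot (283,168), block (231,160), gear (331,292), screws (130,214),(267,418),(358,30),(530,209), pad (319,381). I'll triangulate these.

```bash
cat > h.py <<'E'
import numpy as np
from workcell import readout,camera,get_calibration,order,bot
from scipy.spatial.transform import Rotation as Ro
def ray(c,u,v):
    d=np.array([(u-c["cx"])/c["fx"],(v-c["cy"])/c["fy"]]); s=d.copy()
    for _ in range(8): s=d/(1+c["k1"]*(s@s))
    R,t=np.array(c["R"]),np.array(c["t"])
    w=R.T@np.r_[s,1]; return -R.T@t, w/np.linalg.norm(w)
def tri(r1,r2):
    A=np.zeros((3,3));b=np.zeros(3)
    for o,d in(r1,r2):
        P=np.eye(3)-np.outer(d,d);A+=P;b+=P@o
    x=np.linalg.solve(A,b); return x,np.linalg.norm(np.cross(x-r1[0],r1[1]))+np.linalg.norm(np.cross(x-r2[0],r2[1]))
def plane(r,p,n): o,d=r; return o+d*((p-o)@n)/(d@n)
E
python3 - <<'E'
from h import *
T,S=get_calibration("top"),get_calibration("scene")
f=lambda p:ray(T,280+(p[0]+.5)/3-.5,145+(p[1]+.5)/3-.5)
g=lambda p:ray(S,240+(p[0]+.5)/2.4-.5,145+(p[1]+.5)/2.4-.5)
D=dict(dot=((271,271),(283,168)),block=((143,262),(231,160)),gear=((390,297),(331,292)),FL=((78,373),(130,214)),FR=((415,416),(267,418)),BL=((115,39),(358,30)),BR=((481,85),(530,209)),pad=((508,402),(319,381)),bFL=((39,496),(33,326)),bFR=((405,543),(171,578)),bush=((516,274),(461,512)))
X={}
for k,(a,b) in D.items():
    X[k],e=tri(f(a),g(b)); print(k,X[k].round(4),round(e,4))
P=np.array([X[k] for k in("FL","FR","BL","BR")]); c=P.mean(0)
n=np.linalg.svd(P-c)[2][2]; n*=np.sign(n[2]); print("n",n,np.degrees(np.arccos(n[2])), "resid",(P-c)@n)
for a,b in(("FR","FL"),("BR","BL"),("bFR","bFL")):
    d=X[b]-X[a]; print("yaw",np.degrees(np.arctan2(-d[0],d[1])),np.linalg.norm(d))
for k in("dot","block","gear","pad"): print(k,"height",(X[k]-c)@n)
E
```

```text
dot [ 0.5249 -0.0335  0.2301] 0.0032
block [0.536  0.042  0.1755] 0.0012
gear [ 0.5146 -0.1096  0.1815] 0.0003
FL [0.4707 0.0828 0.1206] 0.0016
FR [ 0.4458 -0.1348  0.1207] 0.002
BL [0.6631 0.06   0.233 ] 0.0028
BR [ 0.6368 -0.1577  0.2332] 0.0017
pad [ 0.4507 -0.1775  0.2008] 0.0017
bFL [0.3919 0.1121 0.0109] 0.0023
bFR [ 0.3622 -0.1449  0.0103] 0.002
bush [ 0.5526 -0.2227  0.032 ] 0.0074
n [-0.49977095  0.05943344  0.86411612] 30.218069615672103 resid [ 0.00017786 -0.00017867 -0.00017761  0.00017841]
yaw -6.546262139595506 0.21898294259777928
yaw -6.868552303333745 0.21929219780669215
yaw -6.588243881956924 0.2587716370865364
dot height 0.06082457144106898
block height 0.012579066440651251
gear height 0.0194235074100326
pad height 0.06396742592499861
```

```bash
cat >> h.py <<'E'
th=np.radians(-6.65); ml=np.array([-np.sin(th),np.cos(th),0]); mx=np.array([np.cos(th),np.sin(th),0])
n=-.5*mx+np.array([0,0,.866]); u=.866*mx+np.array([0,0,.5])
O=np.array([.5249,-.0335,.2301])-.0605*n
RK=Ro.from_matrix(np.c_[ml,u,-n])           # over knob, jaws along slope
RD=Ro.from_matrix(np.c_[ml,mx,[0,0,-1]])    # straight down
def row(p,R):
    s=readout.get_obs(); C=Ro.from_quat(s["tool_rot"])
    print("move mm",(C.inv().apply(p-s["eef_pos"])*1000).round(1),"turn",(C.inv()*R).as_rotvec().round(3))
def st():
    s=readout.get_obs(); print({k:np.round(s[k],3) for k in("clock","joint_pos","eef_pos","ft_force","grip_width")}); return s
E
python3 -c "
from h import *
print(O+.106*n); row(O+.19*n,RK)"
```

```text
[ 0.50230306 -0.03086546  0.269503  ]
move mm [-448.4 -391.1  -38.4] turn [-0.437 -0.363  1.359]
```

>>> send_rows:
  moves:
    - [[-224,-196,-45],[-0.22,-0.18,0.68],85]
    - [[-224,-196,-45],[-0.22,-0.18,0.68],85]
    - [[-224,-196,-45],[-0.22,-0.18,0.68],85]
    - [[-224,-196,-45],[-0.22,-0.18,0.68],85]
    - [[-224,-196,-45],[-0.22,-0.18,0.68],85]
    - [[-224,-196,-45],[-0.22,-0.18,0.68],85]
    - [[-448,-391,-38],[-0.437,-0.363,1.359],85]
    - [[-448,-391,-38],[-0.437,-0.363,1.359],85]
    - [[-448,-391,-38],[-0.437,-0.363,1.359],85]
    - [[-448,-391,-38],[-0.437,-0.363,1.359],85]
    - [[-448,-391,-38],[-0.437,-0.363,1.359],85]
    - [[-448,-391,-38],[-0.437,-0.363,1.359],85]

```text
clock: 1.1
eef_pos: [0.4083, 0.0549, 0.3415]
tool_rot: [0.723, 0.64, 0.173, 0.194]
ft_force: [0.5, 1.7, 0.1]
grip_width: 0.085
```

```bash
python3 -c "
from h import *
st(); row(O+.19*n,RK)"
```

```text
{'clock': np.float64(1.1), 'joint_pos': array([ 0.23 , -0.265, -0.508,  0.828, -0.172,  1.878]), 'eef_pos': array([0.408, 0.055, 0.342]), 'ft_force': array([0.481, 1.676, 0.053]), 'grip_width': np.float64(0.085)}
move mm [-74.   53.7  30.2] turn [ 0.002  0.001 -0.005]
```

>>> send_rows:
  moves:
    - [[-74,53.7,30],[0,0,-0.005],85]
    - [[-74,53.7,30],[0,0,-0.005],85]
    - [[-74,53.7,30],[0,0,-0.005],85]
    - [[-74,53.7,30],[0,0,-0.005],85]
    - [[-74,53.7,30],[0,0,-0.005],85]

```text
clock: 1.52
eef_pos: [0.46, -0.0269, 0.3415]
tool_rot: [0.722, 0.641, 0.171, 0.194]
ft_force: [-0.6, -0.2, -0.3]
grip_width: 0.085
```

```bash
python3 -c "
from h import *
import cv2
st(); row(O+.19*n,RK);row(O+.108*n,RK); c=get_calibration('wrist'); cv2.imwrite('pics/w1.png',camera('wrist')[:,:,::-1])
R,t=np.array(c['R']),np.array(c['t'])
for h in(0,.06):
  p=R@(O+h*n)+t; s=p[:2]/p[2]; s=s*(1+c['k1']*(s@s)); print(h,s[0]*c['fx']+c['cx'],s[1]*c['fy']+c['cy'])
"
```

```text
{'clock': np.float64(1.517), 'joint_pos': array([-0.037, -0.171, -0.443,  0.777, -0.042,  1.641]), 'eef_pos': array([ 0.46 , -0.027,  0.342]), 'ft_force': array([-0.591, -0.205, -0.275]), 'grip_width': np.float64(0.085)}
move mm [ 0.9  0.7 -0.4] turn [-0.     0.002 -0.002]
move mm [ 1.1  0.7 81.6] turn [-0.     0.002 -0.002]
0 320.54834536839877 226.00920721072578
0.06 320.9442091800194 253.98531908100014
```

View pics/w1.png

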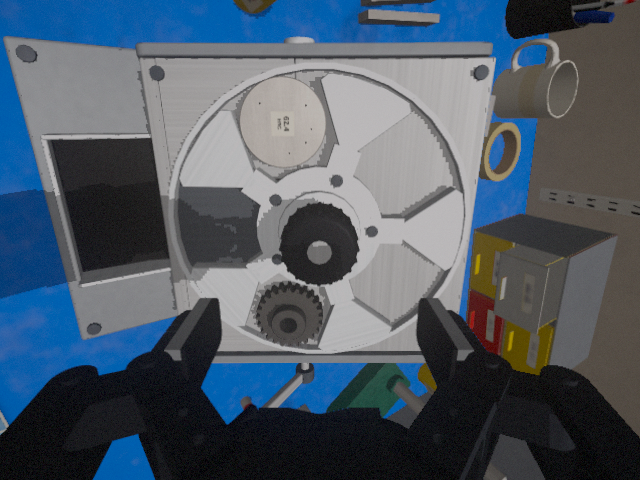

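Wrist view: knob dot at (320,252), within 2 px of the prediction; block (283,122), gear (289,316), trap at left. Descending along the axis and gripping.

>>> send_rows:
  moves:
    - [[1,0.7,30],[0,0,0],85]
    - [[1,0.7,60],[0,0,0],85]
    - [[1,0.7,82],[0,0,0],85]
    - [[1,0.7,82],[0,0,0],85]
    - [[1,0.7,82],[0,0,0],30]
    - [[1,0.7,82],[0,0,0],30]
    - [[1,0.7,82],[0,0,0],30]
    - [[1,0.7,82],[0,0,0],30]
    - [[1,0.7,82],[0,0,0],30]
    - [[1,0.7,82],[0,0,0],30]
    - [[1,0.7,82],[0,0,0],30]
    - [[1,0.7,82],[0,0,0],30]

```text
clock: 2.57
eef_pos: [0.5002, -0.029, 0.2725]
tool_rot: [0.721, 0.642, 0.172, 0.193]
ft_force: [-8.3, 2.3, 4.6]
grip_width: 0.0475
```

```bash
python3 -c "
from h import *
C=dict(get_calibration('wrist'))
# w1 pose: shift camera centre back by the move (tool unchanged in rotation)
s=st(); row(O+.108*n,RK)
d=s['eef_pos']-np.array([.46,-.0269,.3415]); C['t']=np.array(C['t'])+np.array(C['R'])@d
for k,p,h in(('dot',(320,252),.06),('block',(283,122),.015),('gear',(289,324),.024)):
  X=plane(ray(C,*p),O+h*n,n)-O; print(k,X@u,X@ml,np.hypot(X@u,X@ml),np.degrees(np.arctan2(X@ml,-(X@u))))
"
```

```text
{'clock': np.float64(2.567), 'joint_pos': array([-0.041, -0.032, -0.512,  0.568, -0.037,  1.635]), 'eef_pos': array([ 0.5  , -0.029,  0.272]), 'ft_force': array([-8.312,  2.342,  4.563]), 'grip_width': np.float64(0.047)}
move mm [-1.6  0.5  1.8] turn [ 0.001 -0.001  0.   ]
dot -0.0005201478432076863 0.0016820106015527575 0.00176060030743195 72.81620967887353
block -0.025564839521541535 0.07837139051023215 0.08243564684206389 71.93361310958399
gear -0.024655921241055576 -0.07297019065855295 0.07702313403770782 -71.33038668767581
```

>>> send_rows:
  moves:
    - [[0,0,0],[0,0,-0.06],30]
    - [[0,0,0],[0,0,-0.14],30]
    - [[0,0,0],[0,0,-0.22],30]
    - [[0,0,0],[0,0,-0.3],30]
    - [[0,0,0],[0,0,-0.38],30]
    - [[0,0,0],[0,0,-0.46],30]
    - [[0,0,0],[0,0,-0.54],30]
    - [[0,0,0],[0,0,-0.6],30]
    - [[0,0,0],[0,0,-0.63],30]
    - [[0,0,0],[0,0,-0.63],30]

```text
clock: 3.4
eef_pos: [0.4995, -0.0291, 0.2723]
tool_rot: [0.487, 0.834, 0.104, 0.237]
ft_force: [2.7, -0.9, -6.7]
grip_width: 0.0474
```

```bash
python3 -c "
from h import *
st(); row(O+.106*n,RK*Ro.from_rotvec([0,0,-1.253]))"
```

```text
{'clock': np.float64(3.4), 'joint_pos': array([-0.041, -0.033, -0.513,  0.569, -0.037,  1.006]), 'eef_pos': array([ 0.499, -0.029,  0.272]), 'ft_force': array([ 2.651, -0.889, -6.741]), 'grip_width': np.float64(0.047)}
move mm [-1.9  0.1  4. ] turn [ 0.    -0.    -0.623]
```

>>> send_rows:
  moves:
    - [[0,0,0],[0,0,-0.06],30]
    - [[0,0,0],[0,0,-0.14],30]
    - [[0,0,0],[0,0,-0.22],30]
    - [[0,0,0],[0,0,-0.3],30]
    - [[0,0,0],[0,0,-0.38],30]
    - [[0,0,0],[0,0,-0.46],30]
    - [[0,0,0],[0,0,-0.54],30]
    - [[0,0,0],[0,0,-0.6],30]
    - [[0,0,0],[0,0,-0.623],30]
    - [[0,0,0],[0,0,-0.623],30]

```text
clock: 4.23
eef_pos: [0.4991, -0.0295, 0.2722]
tool_rot: [0.209, 0.943, 0.026, 0.257]
ft_force: [5.8, -2.7, -9.2]
grip_width: 0.0472
```

>>> send_rows:
  moves:
    - [[0,0,0],[0,0,0],85]
    - [[0,0,0],[0,0,0],85]
    - [[0,0,0],[0,0,0],85]
    - [[0,0,0],[0,0,0],85]
    - [[0,0,0],[0,0,0],85]
    - [[0,0,-30],[0,0,0],85]
    - [[0,0,-60],[0,0,0.1],85]
    - [[0,0,-82],[0,0,0.2],85]
    - [[0,0,-82],[0,0,0.3],85]
    - [[0,0,-82],[0,0,0.4],85]
    - [[0,0,-82],[0,0,0.5],85]
    - [[0,0,-82],[0,0,0.6],85]

```text
clock: 5.23
eef_pos: [0.4584, -0.0246, 0.344]
tool_rot: [0.48, 0.838, 0.102, 0.238]
ft_force: [-0.2, -0.3, 1.1]
grip_width: 0.085
```

>>> send_rows:
  moves:
    - [[0,0,0],[0,0,0.11],85]
    - [[0,0,0],[0,0,0.22],85]
    - [[0,0,0],[0,0,0.33],85]
    - [[0,0,0],[0,0,0.44],85]
    - [[0,0,0],[0,0,0.55],85]
    - [[0,0,0],[0,0,0.65],85]
    - [[0,0,0],[0,0,0.65],85]

```text
clock: 5.82
eef_pos: [0.4583, -0.0245, 0.3443]
tool_rot: [0.723, 0.64, 0.173, 0.194]
ft_force: [-0.3, -0.4, 0.1]
grip_width: 0.085
```

```bash
python3 -c "
from h import *
import cv2
st(); row(O+.19*n,RK); c=get_calibration('wrist'); print(repr(c)); cv2.imwrite('pics/w2.png',camera('wrist')[:,:,::-1])
"
```

```text
{'clock': np.float64(5.817), 'joint_pos': array([-0.032, -0.178, -0.441,  0.783, -0.043,  1.649]), 'eef_pos': array([ 0.458, -0.024,  0.344]), 'ft_force': array([-0.295, -0.351,  0.118]), 'grip_width': np.float64(0.085)}
move mm [-1.2  1.   3. ] turn [ 0.002  0.001 -0.005]
{'fx': 341.2815585733019, 'fy': 341.2815585733019, 'cx': 318.5861424814035, 'cy': 234.0643522762292, 'k1': 0.019694285285788194, 'R': array([[ 0.8595403 , -0.10429582,  0.50031276],
       [-0.26795965, -0.92557533,  0.26740968],
       [ 0.43518744, -0.36391302, -0.82351637]]), 't': array([-0.56823685,  0.06192589,  0.16501208])}
```

View pics/w2.png

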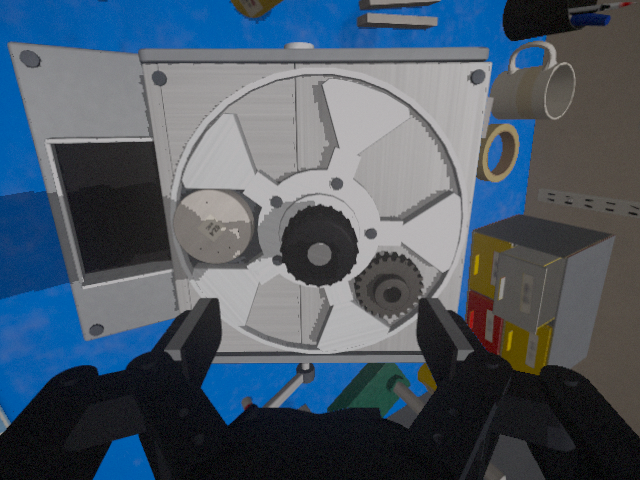

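Wrist view after turning: block at about (213,227) over the trap, gear moved in its pocket to (390,288). Checking squareness numerically against the trap's earlier-seen edges.

```bash
cat > chk.py <<'E'
from h import *
import cv2
c=get_calibration('wrist'); s=readout.get_obs()
c1=dict(c); d=s['eef_pos']-np.array([.46,-.0269,.3415]); c1['t']=np.array(c['t'])+np.array(c['R'])@d
def loc(c,p,h): X=plane(ray(c,*p),O+h*n,n)-O; return np.array([X@u,X@ml])*1000
im=cv2.imread('pics/w1.png'); g=cv2.cvtColor(im,6).astype(int)
for x in(205,215,225,235):
    col=g[150:300,x]; k=np.where(col<95)[0]+150
    print('trap',x,k.min(),k.max(),loc(c1,(x,k.min()-.5),0),loc(c1,(x,k.max()+.5),0))
for nm,cc in(('pics/w1.png',c1),('pics/w2.png',c)):
    im=cv2.imread(nm); h=cv2.cvtColor(im,cv2.COLOR_BGR2HSV)
    g=cv2.medianBlur(cv2.cvtColor(im,6),3)
    H=cv2.HoughCircles(g,cv2.HOUGH_GRADIENT,1,30,param1=120,param2=18,minRadius=34,maxRadius=46)
    for q in H[0][:7]: print(nm,q,loc(cc,q[:2],.015), 'knob',loc(cc,q[:2],.06))
E
python3 chk.py
```

```text
trap 205 188 299 [-87.59550124  30.92420298] [-97.46810613 -64.61289857]
trap 215 188 299 [-80.02214071  30.93355454] [-89.03584424 -64.64029598]
trap 225 188 266 [-72.44114444  30.94173481] [-78.03966671 -34.31738901]
trap 235 188 266 [-64.85321536  30.9487372 ] [-69.85951946 -34.33043117]
pics/w1.png [279.5 121.5  45.4] [-27.63334548  78.54407472] knob [-22.76231428  78.47257703]
pics/w1.png [319.5 244.5  39.9] [-0.58383153 -9.77160138] knob [-0.71745159  6.49690467]
pics/w1.png [286.5 314.5  35.4] [-27.33590234 -70.11457337] knob [-22.51990353 -42.68152178]
pics/w1.png [529.5 159.5  45.4] [145.23354035  52.96141551] knob [118.1210587   57.62317431]
pics/w1.png [481.5 146.5  38.8] [110.87193771  61.89762186] knob [90.1169765  64.90602022]
pics/w1.png [385.5 280.5  37.7] [ 51.16654641 -39.78464197] knob [ 41.45816673 -17.96317843]
pics/w1.png [396.5 145.5  44.3] [52.4908468  62.79013632] knob [42.53744751 65.6334033 ]
pics/w2.png [319.5 245.5  39.9] [-0.86449191 -9.60237378] knob [-0.99817254  6.81521499]
pics/w2.png [209.5 229.5  39.9] [-83.95656122   3.31686548] knob [-68.9264979   17.37677995]
pics/w2.png [480.5 146.5  38.8] [111.44075824  63.87882969] knob [90.81212458 66.8865929 ]
pics/w2.png [521.5 159.5  34.9] [141.40790265  54.84577269] knob [115.31046663  59.50200807]
```

```bash
cat >> h.py <<'E'
import cv2
def blk(im,c,cen,R,dots=None):
    y,x=np.mgrid[:480,:640]; m=(np.hypot(x-cen[0],y-cen[1])<R)&((im[...,0].astype(int)-im[...,2])>8)&(im.max(2)>90)
    m=cv2.morphologyEx(m.astype(np.uint8),cv2.MORPH_CLOSE,np.ones((7,7)))
    k=max(cv2.findContours(m,0,1)[0],key=cv2.contourArea); h=cv2.convexHull(k)
    e=cv2.fitEllipse(h); b=cv2.boundingRect(h); print("ell",np.round(e[0],1),np.round(e[1],1),"box",b)
    return e[0]
E
python3 - <<'E'
from h import *
exec(open('chk.py').read().split("im=cv2")[0])
f=lambda n:cv2.imread(n)[:,:,::-1]
for nm,cc,cen in(('pics/w1.png',c1,(283,122)),('pics/w2.png',c,(213,227))):
    p=blk(f(nm),cc,cen,52); print(loc(cc,p,.015))
a=camera("top"); cv2.imwrite("pics/top2.png",a[:,:,::-1])
T=get_calibration("top"); 
for im,cen in((f("pics/top0.png"),(328,232)),(a,(358,268))):
    p=blk(im,T,cen,24); print(loc(T,p,.015))
w=f("pics/w2.png")[175:285,150:350]; t=a[185:305,290:470]
w=cv2.resize(w,(800,440),interpolation=2)
cv2.imwrite("pics/c3.png",w[:,:,::-1])
E
```

```text
ell [282.4 121.7] [85.7 91. ] box (240, 77, 86, 91)
[-25.66667413  78.41242831]
ell [213.2 224.9] [74.1 80.1] box (174, 189, 80, 74)
[-80.80283044   6.91270981]
ell [327.7 231.3] [26.6 29.9] box (313, 219, 30, 27)
[-23.34192837  75.89531922]
ell [355.3 259.9] [12.3 27.1] box (347, 251, 21, 21)
[-73.83008752  17.62565817]
```

View pics/c3.png

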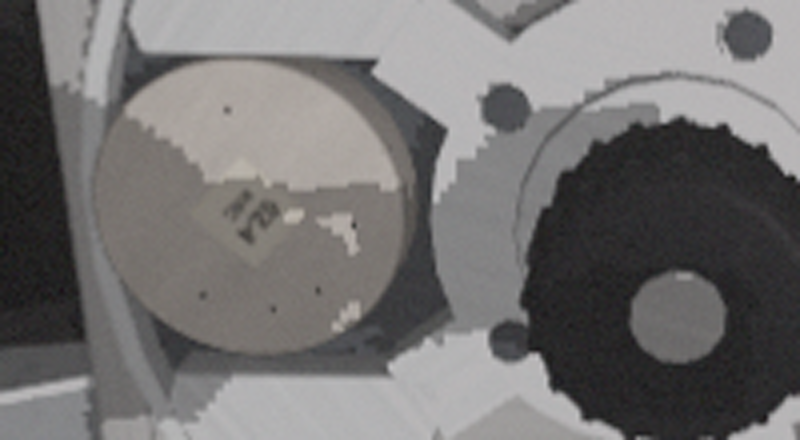

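The crop shows the block's top centre at about (212.4,226.4), sitting a little to the left of the axis line in its slot. I'll get the dial angle from the hub screws (on the spokes).

```bash
cat > ang.py <<'E'
import sys
exec(open('chk.py').read().split("im=cv2")[0])
def ang(nm,cc,guess,dot,H=.015):
    g=cv2.imread(nm,0).astype(float); Q=[]
    for x,y in guess:
        w=g[y-7:y+8,x-7:x+8]; yy,xx=np.mgrid[-7:8,-7:8]; m=np.clip(110-w,0,40)*(np.hypot(xx,yy)<7.5); 
        Q.append(loc(cc,(x+(m*xx).sum()/m.sum(),y+(m*yy).sum()/m.sum()),H))
    Q=np.array(Q); A=np.c_[2*Q,np.ones(len(Q))]; s=np.linalg.lstsq(A,(Q**2).sum(1),rcond=None)[0]; ce=s[:2]
    r=np.sqrt(s[2]+ce@ce); v=Q-ce; a=np.degrees(np.arctan2(v[:,1],-v[:,0]))
    print(nm,"centre",ce.round(1),"r",r.round(1),"slot err deg",((a+36+36)%72-36).round(2),"dot",loc(cc,dot,.06).round(1)); return ce
if __name__=="__main__":
    ang('pics/w1.png',c1,[(337,181),(276,200),(277,260),(372,231)],(320,252))
    ce=ang('pics/w2.png',c,[(337,183),(276,202),(278,260),(371,233)],(319.5,253))
    print("block",loc(c,(212.4,226.4),.015)-ce)
E
python3 ang.py
```

```text
pics/w1.png centre [-1.   1.7] r 39.0 slot err deg [ 0.28 -0.16 -0.02  1.23] dot [-0.4  1.5]
pics/w2.png centre [-1.3  1.9] r 38.8 slot err deg [ 0.96 -0.05 -0.18  2.22] dot [-1.   1.8]
block [-80.25902151   3.86803884]
```

Dial is about 1° short and the block is ~3–4 mm left of centre (5 allowed); I'll regrip and turn ~2.4° more.

>>> send_rows:
  moves:
    - [[-0.5,0,30],[0,0,0],85]
    - [[-0.5,0,60],[0,0,0],85]
    - [[-0.5,0,84],[0,0,0],85]
    - [[-0.5,0,84],[0,0,0],30]
    - [[-0.5,0,84],[0,0,0],30]
    - [[-0.5,0,84],[0,0,0],30]
    - [[-0.5,0,84],[0,0,0],30]
    - [[-0.5,0,84],[0,0,0],30]
    - [[-0.5,0,84],[0,0,0],30]
    - [[-0.5,0,84],[0,0,0],30]
    - [[-0.5,0,84],[0,0,0],30]

```text
clock: 6.83
eef_pos: [0.4997, -0.0298, 0.2729]
tool_rot: [0.721, 0.642, 0.173, 0.194]
ft_force: [-6.5, 0.3, 4.5]
grip_width: 0.0474
```

>>> send_rows:
  moves:
    - [[0,0,0],[0,0,-0.02],30]
    - [[0,0,0],[0,0,-0.042],30]
    - [[0,0,0],[0,0,-0.042],30]
    - [[0,0,0],[0,0,-0.042],30]
    - [[0,0,0],[0,0,-0.042],30]

```text
clock: 7.25
eef_pos: [0.4996, -0.0298, 0.2729]
tool_rot: [0.708, 0.657, 0.169, 0.198]
ft_force: [-0.3, 0.2, -2.4]
grip_width: 0.0474
```

>>> send_rows:
  moves:
    - [[0,0,0],[0,0,0],85]
    - [[0,0,0],[0,0,0],85]
    - [[0,0,0],[0,0,0],85]
    - [[0,0,0],[0,0,0],85]
    - [[0,0,0],[0,0,0],85]
    - [[0,0,-30],[0,0,0],85]
    - [[0,0,-60],[0,0,0.02],85]
    - [[0,0,-84],[0,0,0.042],85]
    - [[0,0,-84],[0,0,0.042],85]
    - [[0,0,-84],[0,0,0.042],85]

```text
clock: 8.08
eef_pos: [0.4582, -0.0248, 0.3477]
tool_rot: [0.721, 0.642, 0.174, 0.196]
ft_force: [0.4, 0.6, -0.1]
grip_width: 0.085
```

Run:
```python
from h import *
st(); row(O+.19*n,RK); a=camera('wrist'); cv2.imwrite('pics/w4.png',a[:,:,::-1])
cv2.imwrite("pics/c4.png",cv2.resize(a[170:330,150:350],(750,600),interpolation=2)[:,:,::-1])
```

```text
{'clock': np.float64(8.083), 'joint_pos': array([-0.033, -0.183, -0.439,  0.785, -0.042,  1.643]), 'eef_pos': array([ 0.458, -0.025,  0.348]), 'ft_force': array([ 0.442,  0.625, -0.085]), 'grip_width': np.float64(0.085)}
move mm [-0.9 -0.6  6. ] turn [ 0.007 -0.    -0.   ]
```

View pics/c4.png

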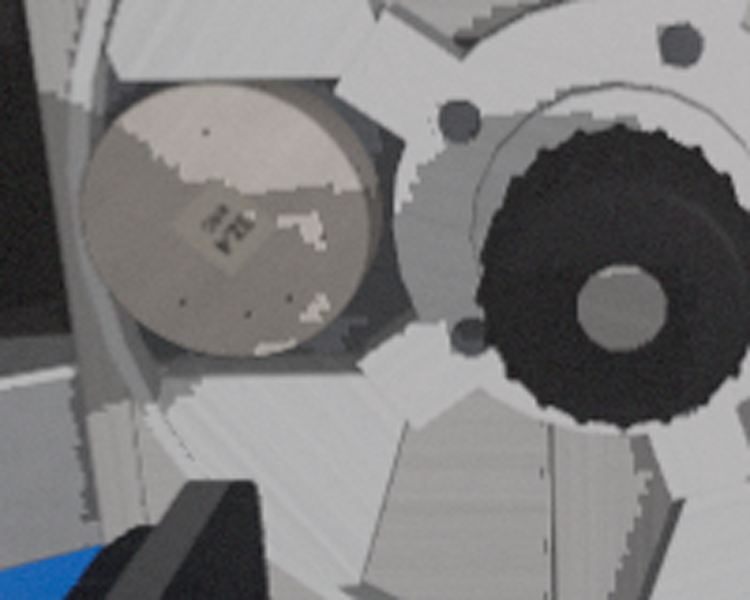

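Run:
```python
from ang import *
ce=ang('pics/w4.png',c,[(331,182),(272,202),(275,260),(366,233)],(315.5,251.8))
print("block",loc(c,(209.6,228.6),.015)-ce)
row(np.array([.4507,-.1775,.2008+.05+.0726]),RD)
```

```text
pics/w4.png centre [-3.   1.8] r 38.8 slot err deg [-1.24 -1.54 -1.43 -0.16] dot [-2.8  1.5]
block [-80.42174329   1.27821182]
move mm [-152.4   -2.1   24.9] turn [ 0.528  0.    -0.   ]
```

Block now 1.3 mm from centre, pocket about 1° off: fine. Next the lever, pad at (0.451,-0.178,0.201).

>>> send_rows:
  moves:
    - [[-30,0,-5],[0.1,0,0],0]
    - [[-60,0,0],[0.2,0,0],0]
    - [[-90,0,5],[0.3,0,0],0]
    - [[-120,0,15],[0.4,0,0],0]
    - [[-152,-2,25],[0.5,0,0],0]
    - [[-152,-2,25],[0.528,0,0],0]
    - [[-152,-2,25],[0.528,0,0],0]
    - [[-152,-2,25],[0.528,0,0],0]

```text
clock: 8.8
eef_pos: [0.451, -0.1773, 0.3211]
tool_rot: [0.747, 0.665, -0.001, -0.002]
ft_force: [0.3, 0.5, 0.7]
grip_width: -0.0005
```

Run:
```python
from h import *
st(); row(np.array([.4507,-.1775,.2008+.0726]),RD);a=camera('scene'); cv2.imwrite('pics/s5.png',a[:,:,::-1])
cv2.imwrite("pics/c5.png",cv2.resize(a[100:360,240:490],(560,582),interpolation=2)[:,:,::-1])
```

```text
{'clock': np.float64(8.8), 'joint_pos': array([-0.375,  0.206,  0.005,  1.374,  0.   ,  1.313]), 'eef_pos': array([ 0.451, -0.177,  0.321]), 'ft_force': array([0.283, 0.452, 0.744]), 'grip_width': np.float64(-0.0)}
move mm [-0.3 -0.1 47.7] turn [-0.004 -0.001 -0.001]
```

View pics/c5.png

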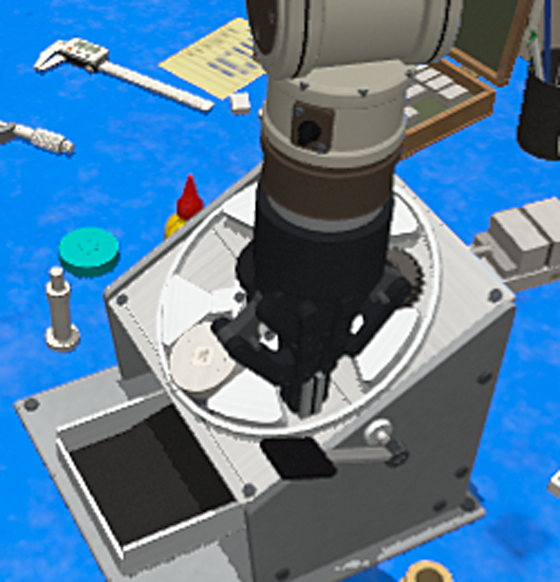

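Scene view: block at the trap (crop (203,355)), fingers above the black pad (crop (297,455)). Pressing down.

>>> send_rows:
  moves:
    - [[0,0,20],[0,0,0],0]
    - [[0,0,40],[0,0,0],0]
    - [[0,0,55],[0,0,0],0]
    - [[0,0,65],[0,0,0],0]
    - [[0,0,65],[0,0,0],0]

```text
clock: 9.27
eef_pos: [0.4497, -0.1755, 0.2565]
tool_rot: [0.746, 0.666, -0.0, -0.001]
ft_force: [-1.0, 1.8, 4.9]
grip_width: 0.0
```

>>> send_rows:
  moves:
    - [[0,0,12],[0,0,0],0]
    - [[0,0,24],[0,0,0],0]
    - [[0,0,36],[0,0,0],0]
    - [[0,0,46],[0,0,0],0]
    - [[0,0,54],[0,0,0],0]
    - [[0,0,54],[0,0,0],0]

```text
clock: 9.77
eef_pos: [0.4517, -0.1755, 0.2047]
tool_rot: [0.746, 0.666, 0.002, 0.002]
ft_force: [-0.9, 0.9, 9.1]
grip_width: -0.0004
```

>>> send_rows:
  moves:
    - [[0,0,3],[0,0,0],0]
    - [[0,0,6],[0,0,0],0]
    - [[0,0,6],[0,0,0],0]

```text
clock: 10.02
eef_pos: [0.4528, -0.1756, 0.2011]
tool_rot: [0.746, 0.666, 0.003, 0.004]
ft_force: [-2.2, 0.2, 8.0]
grip_width: 0.0002
```

>>> send_rows:
  moves:
    - [[0,0,2],[0,0,0],0]
    - [[0,0,4],[0,0,0],0]
    - [[0,0,4],[0,0,0],0]
    - [[0,0,4],[0,0,0],0]
    - [[0,0,4],[0,0,0],0]
    - [[0,0,4],[0,0,0],0]
    - [[0,0,4],[0,0,0],0]
    - [[0,0,4],[0,0,0],0]

```text
clock: 10.68
eef_pos: [0.4532, -0.1755, 0.1996]
tool_rot: [0.746, 0.666, 0.003, 0.006]
ft_force: [-2.8, -0.4, 7.8]
grip_width: 0.0
```

Run:
```python
from h import *
st(); a=camera('scene'); b=camera('top')
cv2.imwrite('pics/s6.png',a[:,:,::-1]);
o=np.hstack([cv2.resize(a[160:390,240:450],(500,548),interpolation=2),cv2.resize(b[220:340,280:345],(297,548),interpolation=2)])
cv2.imwrite("pics/c6.png",o[:,:,::-1])
```

```text
{'clock': np.float64(10.683), 'joint_pos': array([-3.700e-01,  2.780e-01, -2.290e-01,  1.049e+00,  1.000e-03,
        1.313e+00]), 'eef_pos': array([ 0.453, -0.175,  0.2  ]), 'ft_force': array([-2.831, -0.437,  7.813]), 'grip_width': np.float64(0.0)}
```

View pics/c6.png

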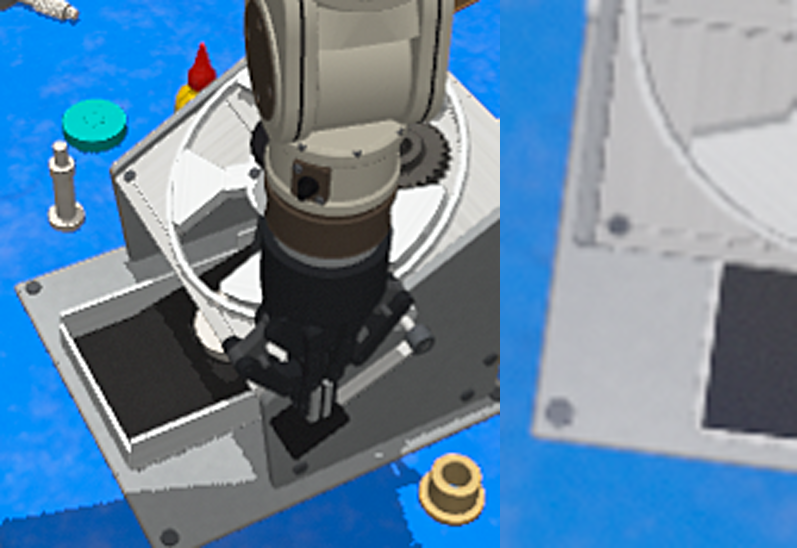

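Block has dropped through into the tray (left panel (215,335)). Pressing a bit more to reach the stop for sure.

>>> send_rows:
  moves:
    - [[0,0,4],[0,0,0],0]
    - [[0,0,8],[0,0,0],0]
    - [[0,0,8],[0,0,0],0]
    - [[0,0,8],[0,0,0],0]
    - [[0,0,8],[0,0,0],0]
    - [[0,0,8],[0,0,0],0]

```text
clock: 11.28
eef_pos: [0.4538, -0.1755, 0.1978]
tool_rot: [0.745, 0.667, 0.005, 0.009]
ft_force: [-10.7, 3.4, 30.8]
grip_width: -0.0002
```

Stop reached (force rose to 31 N). Letting the lever up under control.

>>> send_rows:
  moves:
    - [[0,0,-10],[0,0,0],0]
    - [[0,0,-20],[0,0,0],0]
    - [[0,0,-30],[0,0,0],0]
    - [[0,0,-40],[0,0,0],0]
    - [[0,0,-50],[0,0,0],0]
    - [[0,0,-60],[0,0,0],0]
    - [[0,0,-75],[0,0,0],0]
    - [[0,0,-100],[0,0,0],0]
    - [[0,0,-130],[0,0,0],0]
    - [[-30,-20,-150],[0,0,0],0]
    - [[-65,-40,-150],[0,0,0],0]
    - [[-100,-60,-150],[0,0,0],0]

```text
clock: 12.28
eef_pos: [0.3802, -0.2674, 0.3496]
tool_rot: [0.744, 0.668, 0.005, 0.012]
ft_force: [0.7, -0.6, -1.6]
grip_width: 0.0002
```

Run:
```python
from h import *
st(); a=camera('scene'); b=camera('top')
o=np.hstack([cv2.resize(a[150:390,240:470],(500,522),interpolation=2),cv2.resize(b[145:335,225:475],(300,228))[:228] if 0 else cv2.resize(b[185:335,225:311],(299,522),interpolation=2)])
cv2.imwrite("pics/top7.png",b[:,:,::-1])
cv2.imwrite("pics/c7.png",cv2.resize(a[100:400,200:480],(560,600),interpolation=2)[:,:,::-1])
```

```text
{'clock': np.float64(12.283), 'joint_pos': array([-0.616,  0.138, -0.004,  1.404,  0.005,  1.063]), 'eef_pos': array([ 0.38 , -0.267,  0.35 ]), 'ft_force': array([ 0.742, -0.624, -1.562]), 'grip_width': np.float64(0.0)}
```

View pics/c7.png

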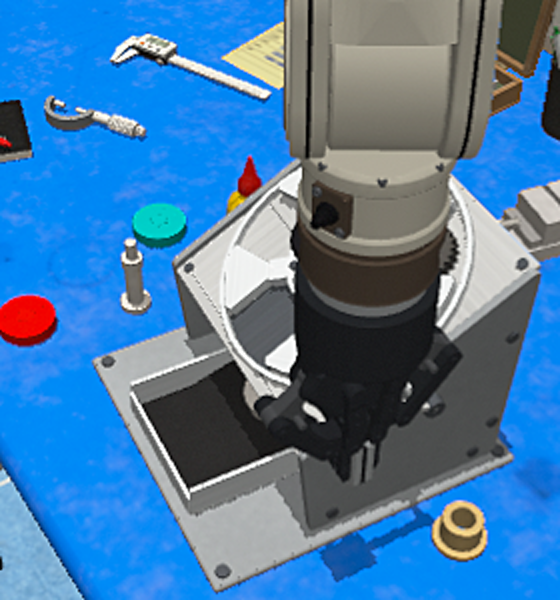

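View pics/top7.png

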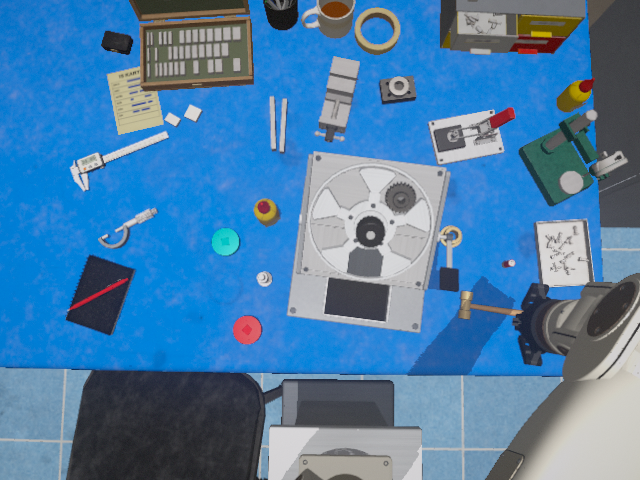

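Trap shut over an empty pocket, pad back at (449,279) as at the start, gear still in its pocket (402,197), neighbours unmoved; block is in the tray under the lip. Views used up, so a final numeric check for stillness.

Run:
```python
from h import *
a=cv2.imread("pics/top0.png").astype(int);b=camera("top")[:,:,::-1].astype(int)
def cen(im,x0,x1,y0,y1,f):
    m=f(im[y0:y1,x0:x1]); q=np.argwhere(m); return (q.mean(0)[::-1]+[x0,y0]).round(1),len(q)
for nm,bx,f in(("pad",(435,465,262,298),lambda p:p.max(2)<60),("bottle",(250,282,195,228),lambda p:p[...,2]>120),("shaft",(252,276,268,292),lambda p:p[...,2]>120),("bush",(438,466,222,238),lambda p:p[...,2]>120),("trap",(345,384,250,276),lambda p:p.max(2)<95)):
    print(nm,cen(a,*bx,f),cen(b,*bx,f))
s1=camera("scene").astype(int)
for _ in range(16): camera("top")
s2=camera("scene").astype(int); d=abs(s2-s1).max(2)[290:360,290:360]; print("motion in tray",d.max(),(d>25).sum())
p=s2[280:350,295:345]; m=(p.min(2)>110)&(p[...,0]-p[...,2]>8); print("block px",m.sum(),np.argwhere(m).mean(0)+[280,295]); st()
```

```text
pad (array([nan, nan]), 0) (array([nan, nan]), 0)
bottle (array([264.7, 209.4]), 397) (array([264.7, 209.4]), 382)
shaft (array([263.9, 278.5]), 190) (array([263.8, 278.5]), 187)
bush (array([448. , 230.6]), 199) (array([447.9, 230.6]), 195)
trap (array([347. , 263.5]), 2) (array([348.3, 262.7]), 3)
motion in tray 161 124
block px 57 [296.94736842 324.84210526]
{'clock': np.float64(13.333), 'joint_pos': array([-0.615,  0.142, -0.006,  1.403,  0.005,  1.067]), 'eef_pos': array([ 0.38 , -0.267,  0.347]), 'ft_force': array([ 0.406, -0.425, -0.002]), 'grip_width': np.float64(-0.0)}<stdin>:4: RuntimeWarning: Mean of empty slice.
  ret = um.true_divide(
```

The arm itself was in that window; I'll move it aside and recheck.

>>> send_rows:
  moves:
    - [[-40,-20,-20],[0,0,0],0]
    - [[-80,-40,-40],[0,0,0],0]
    - [[-120,-60,-60],[0,0,0],0]
    - [[-160,-80,-60],[0,0,0],0]
    - [[-160,-80,-60],[0,0,0],0]
    - [[-160,-80,-60],[0,0,0],0]

```text
clock: 13.83
eef_pos: [0.2793, -0.4205, 0.4068]
tool_rot: [0.747, 0.664, 0.004, 0.01]
ft_force: [-0.1, 0.9, 0.8]
grip_width: 0.0
```

Run:
```python
from h import *
st(); f=lambda:camera("scene").astype(int)
s0=cv2.imread("pics/scene0.png")[:,:,::-1].astype(int); s1=f()
for _ in range(12): camera("top")
s2=f(); d=abs(s2-s1).max(2); ys,xs=np.where(d>40); print("motion",len(xs),(xs.min(),xs.max(),ys.min(),ys.max()) if len(xs) else "")
print("motion tray",(d[285:350,265:345]>40).sum())
for nm,(x0,x1,y0,y1) in dict(pad=(352,392,290,320),tray=(265,345,280,350)).items():
    for im in(s0,s2):
        p=im[y0:y1,x0:x1]; k=p.max(2)<60; q=np.argwhere(k if nm=="pad" else (p.min(2)>75)&(p[...,0]-p[...,2]>8)); print(nm,len(q),(q.mean(0)+[y0,x0]).round(1) if len(q) else "")
cv2.imwrite("pics/s8.png",s2[:,:,::-1].astype(np.uint8))
```

```text
{'clock': np.float64(13.833), 'joint_pos': array([-0.989,  0.219,  0.242,  1.574,  0.01 ,  0.699]), 'eef_pos': array([ 0.279, -0.421,  0.407]), 'ft_force': array([-0.12 ,  0.865,  0.81 ]), 'grip_width': np.float64(0.0)}
motion 13202 (np.int64(0), np.int64(573), np.int64(0), np.int64(479))
motion tray 0
pad 491 [304.5 372.8]
pad 352 [310.9 367.4]
tray 34 [333.4 274.5]
tray 163 [308.2 315.3]
```

Run:
```python
from h import *
a=cv2.imread("pics/top0.png").astype(int);b=camera("top")[:,:,::-1].astype(int);s0=cv2.imread("pics/scene0.png").astype(int);s=camera("scene")[:,:,::-1].astype(int)
print(a[279,449],b[279,449])
for im in(a,b):
    p=im[262:298,432:468]; q=np.argwhere(p.max(2)<90); print(len(q),q.mean(0)+[262,432],q.min(0),q.max(0))
for im in(s0,s): print([tuple(im[y,x]) for x,y in((360,297),(372,303),(385,308),(365,310),(395,302))])
```

```text
[76 55 51] [75 57 52]
390 [279.05384615 448.54358974] [6 8] [28 25]
389 [279.03084833 448.5655527 ] [6 8] [28 25]
[(np.int64(29), np.int64(27), np.int64(29)), (np.int64(31), np.int64(29), np.int64(29)), (np.int64(30), np.int64(26), np.int64(29)), (np.int64(20), np.int64(16), np.int64(15)), (np.int64(185), np.int64(189), np.int64(190))]
[(np.int64(45), np.int64(43), np.int64(42)), (np.int64(60), np.int64(71), np.int64(85)), (np.int64(107), np.int64(117), np.int64(121)), (np.int64(19), np.int64(20), np.int64(18)), (np.int64(165), np.int64(183), np.int64(189))]
```

Top view: the pad is back at its start position to within 0.05 px, so the lever is fully up (in the scene view the arm hides it). Handing in.

```bash
python3 -c "
from h import *
print(order.job_done()); st()"
```

```text
the job is handed in; nothing more can be done
None
the job is handed in; nothing more can be done
```

The block is in the catch tray, the lever is back up, and the job is handed in at about 15 s of the 61 s allowed.

I turned the knob about 72°, looked, then turned it about 2.4° more. That put the block roughly 1.3 mm from the centre of the drop hole, with the pocket about 1° off. I then pressed the lever down to its stop, where the force rose to about 31 N, and let it up under control.

**Last checks:**
- **Lever:** the pad is back at its starting pixel to within 0.05 px, and the trap looks shut over an empty pocket.
- **Block:** it lies still in the rear part of the tray. It is partly hidden by the deck lip, so I saw only part of it.
- **Other parts:** the oil bottle, brass bush and stepped shaft have not moved (0.1 px or less), and the gear is still in its pocket.

**Checks that disagreed or failed:**
- A first test for movement in the tray gave a positive result. I put that down to the arm being in the window, and with the arm moved aside it showed no movement.
- The pad check in the scene view did not match the start, most likely because the arm was hiding it, so I relied on the top view.
- My colour threshold for the trap gave too few pixels to use, so "trap shut" rests on the picture and the lever position.

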